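# Find the rocking coaster tile and hold it down

### The arm

A 7-joint arm with a two-finger parallel gripper is mounted at the origin on the work surface. World frame = base frame: x ahead of the robot, y to its left, z up, the work surface at z = 0. Lengths are in m, angles in rad, forces in N, time in s.
With the tool pointing down it reaches from about 0.4 to 0.9 m from the base axis. Payload 5.5 kg.
Tool frame: the origin (TCP) lies at the very end of the fingers, on their centre line; the grasp point (between the pads) lies 19 mm behind it (env.pinch_z is the distance from the TCP to the grasp point, in m); z points along the fingers, y is the line along which they close (so a half turn about z gives the same grasp; the last joint's range is limited). The gripper opens to 85 mm and grips with 20 to 120 N. Pads are 22 mm wide; open, the fingers measure 114 mm over their backs; the gripper's body (76 mm by 85 mm) begins 54 mm behind the grasp point. The pads swing forward as they close: fully open they stand 13 mm farther back than shut.
Start: joints at [1.539, 0.501, -0.427, 1.55, 0.221, 1.138, -0.21], TCP at [0.189, -0.622, 0.231] pointing down, gripper open.
Joint ranges: [-2.88, 2.88], [-0.31, 2.03], [-1.54, 1.56], [0.2, 2.42], [-1.41, 4.55], [0.19, 2.02], [-2.57, 2.57]. Speed limits (rad/s): [2.57, 2.57, 3.14, 3.14, 3.14, 3.14, 3.14].

### API

Orientations are given as a unit quaternion [w, x, y, z].
In Python, from rig import env gives the robot as it stands.
- The arm moves only by the tool apply_moves, never from a script. Its argument "steps" is text: rows parted by semicolons, each of 7 numbers parted by spaces: the shift along the tool's x, y, z in m, then the turn, a rotation vector about the tool's x, y, z in degrees, then the opening in per cent of the stroke, from 0 (shut) to 100 (fully open). In form: x y z ax ay az grip; .... A call has 1 to 12 rows; each row shifts and turns the commanded pose from where the row before left it, along the tool's axes as they then stand; what a row does not reach is not made up. A row lasts 1/8 s, in which the tool goes at most 62.5 mm and 10.7 degrees, less where a joint would pass 70% of its speed; a pose out of reach is approached as far as the arm can. A call is refused whole if a number of a shift passes 0.0625 or a number of a turn 10.7, either way. A call with a gripper value outside its range is refused whole. The fingers move at their own pace and stop on an object; "newtons" is the grip in N (left out, the last holds). Time passes only in rows, so rows that do not move let the fingers close. It gives the time, the measured TCP pose, the force, the opening and the grip force at its end, in the units of the state.
- env.get_obs(): the state, without advancing time (a new reading comes with each control period).
- env.read_camera(name): name is "side" or "top" or "wrist"; returns the picture (480x640x3 uint8, red, green, blue); there is no depth.
- env.calibration(name): a dict with "K" (3x3 intrinsics, pixels), "position" and "attitude" of the camera in the world. Camera axes: x right, y down, z forward; pixel columns grow to the right and rows downward; lengths in m; the calibration is good to about 2 mm. A picture is of the moment at which its call begins: read the wrist's pose just before it. calibration takes no time and is no camera call; for the wrist camera it gives the pose at the moment of the call.
- env.finish_job(): hands the job in; it is judged then, once.
Trained networks look in the newest picture that a camera, given by its name, has taken for a name from the list of things; names that differ only in an ending like _2 or _b are one class to them, and where a whole thing is asked for, a point or a joint stands for the part that bears it (a point fixed in the world has none). Each returns a list of dicts, best first, with "p" (0 to 1); they miss things now and then, are a little off and sometimes report something else, mostly with a low value. They report only what shows in the picture. A call takes as long as a camera call. They do not tell look-alikes from the thing itself.
- env.search_frame(camera, target): "at" ([column, row] in pixels, amid what is visible of it).
- env.place_of(camera, target): "at" ([column, row] in pixels: a listed point, or the origin of a listed thing).
The state is a dict: "time_s": time; "joint_positions": joint angles; "joint_vel": joint speeds; "joint_efforts": joint torques, N m; "ee_pos": TCP position; "orientation": TCP orientation; "force": force on the tool from outside, world axes, zero at the start; "moment": the same for the moment, N m; "finger_gap": finger opening in m; "gripper_force": force on a finger pad.
Only numpy, scipy, OpenCV 4.12 (cv2) and the standard library are available. Lean on these libraries where they do the work, as an engineer would, in place of code of your own. Each camera call takes 0.05 s, during which the arm holds its last target. There are 200 camera calls.

### The job

One of the three coaster tiles in the bedside tray has not bedded down on its freshly glued mounting pad and rocks. Press each tile with the fingertips, one after another from the robot's left to its right, to find the one that rocks; then press that tile down in its middle until it lies flat and fully home, and finish while still holding it down so the glue can take. Do not lift the tiles out, and leave everything else on the table where it stands.

Things in the scene. Friction and masses are not known exactly. Their poses are not given: they have to be found in the camera images.
- tray: Wooden coaster tray fixed to the table, 115 mm (its x) by 294 mm (its y), rim 28 mm high. Origin at the centre of its underside, z up; its y axis runs along the row of tiles, towards the robot's left. Three square recesses 83 mm wide and 6 mm deep. A tile that is home has its top 30 mm above the tray's underside. Loose things up to 90 mm high stand around it, 8 mm or more away.
- recess_left (a point): Centre of the left recess's floor, 22 mm above the tray's underside, at y = +91 mm in the tray. Under one of the three tiles, a different one each time, a springy pad (a bar 14 mm wide along the tray's y, 70 mm long along its x, centred in the recess) stands 2.5 mm above this floor and carries that tile level but 2.5 mm too high.
- recess_middle (a point): Centre of the middle recess's floor, at the tray's y = 0. Pressed lightly (1 to 4 N) near its left or right (tray's y) edge, a tile on a raised pad tips 0.04 to 0.08 rad until that edge meets the floor, and swings back level when let go; the other two tiles do not give at all.
- recess_right (a point): Centre of the right recess's floor, at the tray's y = -91 mm. Pressed in its middle with 3.5 to 4.5 N, a tile on a raised pad goes down flat on the floor; it rises again when let go. A push of 8 to 20 N holds it down well.
- tile_left: The left (+y) of three identical square white ceramic coaster tiles laid in the wooden tray on the bedside table, 80 x 80 x 8 mm, about 0.12 kg. Origin at the centre of its underside, z up out of its top face when level; its top face is 8 mm above the origin. Lies loosely in its recess with 1.5 mm play all round.
- tile_middle: The middle of three identical square white ceramic coaster tiles laid in the wooden tray on the bedside table, 80 x 80 x 8 mm, about 0.12 kg. Origin at the centre of its underside, z up out of its top face when level; its top face is 8 mm above the origin. Lies loosely in its recess with 1.5 mm play all round.
- tile_right: The right (-y) of three identical square white ceramic coaster tiles laid in the wooden tray on the bedside table, 80 x 80 x 8 mm, about 0.12 kg. Origin at the centre of its underside, z up out of its top face when level; its top face is 8 mm above the origin. Lies loosely in its recess with 1.5 mm play all round.
- tumbler: Bystander: clear glass tumbler, 68 mm across, 90 mm high, behind the tray. Origin under its centre.
- balm_jar: Bystander: small amber jar with metal cap, 48 mm across, 40 mm high, behind the tray. Origin under its centre.
- glasses_case: Bystander: grey spectacle case 55 x 150 x 36 mm, in front of the tray. Origin under its centre.
- book: Bystander: blue book 190 x 125 x 24 mm, to the left. Origin under its centre.
- water_bottle: Bystander: glass water bottle 72 mm across, 210 mm high, to the right. Origin under its centre.
- mug: Bystander: blue mug 80 mm across, 90 mm high, to the right. Origin under its centre.
Not all that is in view belongs to the job. What is shaped like the tile_right but green or purple is not meant.

How it is judged:
On the way, in this order (a step that is already met when the one before it is completed fails the run):
1. the left tile is pressed by the fingers (more than 1 N) (contact force between the fingers and tile_left above 1 N), for 0.05 s.
2. the middle tile is pressed by the fingers (more than 1 N) (contact force between the fingers and tile_middle above 1 N), for 0.05 s.
3. the right tile is pressed by the fingers (more than 1 N) (contact force between the fingers and tile_right above 1 N), for 0.05 s.
At the end, for the whole second after the job is handed in: All three tiles lie home: underside within 1.4 mm of the recess floor (22 mm above the tray's underside), tilt under 0.025 rad. The fingers still press a tile with more than 2 N (only a held tile stays home where the pad is up). Nothing else has been moved by 20 mm or more (z of each of tile_left, tile_middle, tile_right in the frame of tray below 0.0234 m and angle between each of tile_left, tile_middle, tile_right's own z axis and vertical below 0.025 rad and (contact force between the fingers and tile_left above 2 N or contact force between the fingers and tile_middle above 2 N or contact force between the fingers and tile_right above 2 N) and distance of each of tumbler, balm_jar, glasses_case, book, water_bottle, mug from where it was at the start of the episode below 0.02 m); the arm keeps its last pose, push and grip.
It fails at once if a tile is lifted or comes out of its recess (more than 12 mm above the recess floor) (z of any of tile_left, tile_middle, tile_right in the frame of tray above 0.034 m).
It fails at once if a bystander is moved 20 mm or more (distance of any of tumbler, balm_jar, glasses_case, book, water_bottle, mug from where it was at the start of the episode above 0.02 m).
It also fails if it takes over 45 s, if anything falls off the work surface, if the arm or the gripper's body presses on something with over 40 N, if the wrist force passes 120 N, or if a joint passes its speed limit or range.

## Working session

There is one attempt and no reset: what is moved stays moved. The work goes in short steps, Python scripts to look and compute and a tool call to move; the robot and the scene stay as the last step left them, time stands still between calls to the robot, and variables do not carry over. Pictures are saved under pics/ and viewed, at most 10 in all, crops included, and the job is handed in when it is done.

Besides the shell and the picture viewer there is one more tool, called as name(argument=value, ...), one argument or row to a line, values as JSON. apply_moves: Moves the arm, as the interface text tells. Its arguments: {"type":"object","properties":{"steps":{"type":"string"},"newtons":{"type":"number"}},"required":["steps"]}

```bash
mkdir -p pics; cat > h.py <<'E'
import numpy as np,cv2
from scipy.spatial.transform import Rotation as R
from rig import env
def rot(a):
    a=np.array(a,float)
    return a if a.shape==(3,3) else R.from_quat(a,scalar_first=True).as_matrix()
def ray(c,px,z):
    k=env.calibration(c);M=rot(k["attitude"]);p=np.array(k["position"],float)
    d=M@np.linalg.inv(np.array(k["K"]))@np.array([px[0],px[1],1.])
    return p+d*(z-p[2])/d[2]
def shot(c,n):
    im=env.read_camera(c);cv2.imwrite(f"pics/{n}.png",im[:,:,::-1]);return im
E
python3 - <<'E'
from h import *
np.set_printoptions(precision=4,suppress=True)
shot("top","t0");shot("side","s0")
for c in("top","side"):
    print(c,env.calibration(c)["position"])
    for n,z in(("tile_left",.022),("tile_middle",.022),("tile_right",.022),("tray",0),("recess_left",.022),("recess_middle",.022),("recess_right",.022)):
        r=env.place_of(c,n)
        print(n,[(np.round(q["at"]),round(q["p"],2),ray(c,q["at"],z)[:2]) for q in r[:4]])
o=env.get_obs();print(o)
E
```

```text
top [0.4741 0.0284 1.1898]
tile_left [(array([306., 204.]), 0.73, array([0.6238, 0.0405]))]
tile_middle [(array([341., 213.]), 0.75, array([ 0.6019, -0.0453]))]
tile_right [(array([248., 280.]), 0.92, array([0.4366, 0.1772])), (array([375., 222.]), 0.88, array([ 0.5818, -0.129 ])), (array([386., 291.]), 0.82, array([ 0.4146, -0.1557])), (array([332., 317.]), 0.65, array([ 0.3513, -0.0269]))]
tray [(array([337., 214.]), 0.58, array([ 0.6022, -0.038 ]))]
recess_left []
recess_middle [(array([336., 212.]), 0.35, array([ 0.6062, -0.0333])), (array([376., 187.]), 0.25, array([ 0.6671, -0.1303]))]
recess_right [(array([339., 214.]), 0.38, array([ 0.6009, -0.0414]))]
side [-0.0911  0.8329  0.6843]
tile_left [(array([269., 231.]), 0.59, array([0.623, 0.05 ]))]
tile_middle [(array([303., 216.]), 0.83, array([ 0.6041, -0.0438]))]
tile_right [(array([398., 228.]), 0.82, array([ 0.4083, -0.1249])), (array([335., 203.]), 0.74, array([ 0.5823, -0.134 ])), (array([297., 306.]), 0.7, array([0.4188, 0.2105])), (array([401., 269.]), 0.67, array([0.3277, 0.0026]))]
tray [(array([302., 226.]), 0.61, arr
[... 236 characters left out ...]
), 0.59, array([0.6289, 0.0468])), (array([160., 361.]), 0.33, array([0.5075, 0.4479]))]
recess_right [(array([335., 208.]), 0.66, array([ 0.5682, -0.1165]))]
{'time_s': 0.8, 'joint_positions': array([ 1.5392,  0.5009, -0.427 ,  1.5504,  0.2207,  1.1383, -0.2103]), 'joint_vel': array([ 0.0007,  0.0009,  0.0006,  0.0011, -0.0002,  0.001 , -0.0005]), 'joint_efforts': array([ -0.0005, -56.9296,  -5.8095, -28.1325,   0.0129,   0.0017,
        -0.    ]), 'ee_pos': array([ 0.1889, -0.6219,  0.2313]), 'orientation': array([0.    , 0.9892, 0.1469, 0.    ]), 'force': array([ 0.5941,  0.1157, -0.5545]), 'moment': array([0.0273, 0.0157, 0.0402]), 'gripper_force': 0.0, 'finger_gap': 0.08534474457280923}
```

```bash
python3 -c "
import cv2,numpy as np
a=cv2.imread('pics/t0.png');b=cv2.imread('pics/s0.png')
cv2.imwrite('pics/v1.png',a)"
```

```text
(no output)
```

View pics/t0.png

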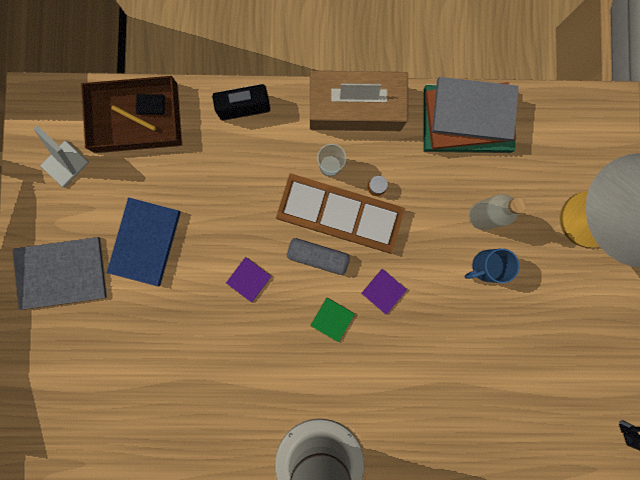

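View pics/s0.png

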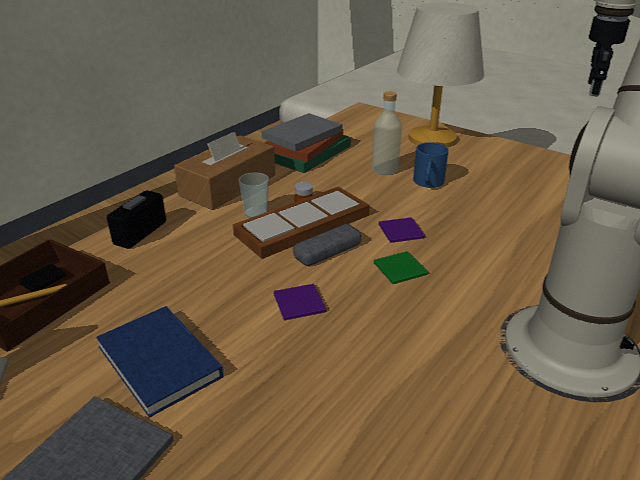

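The white row at top pixels (306,202), (341,213) and (376,223) is the three tiles. The purple tiles (249,280), (385,291) and green tile (333,319) are look-alikes lying on the table, so they are not meant. Next I refine the tile centres by their whiteness and enlarge the crop.

```bash
python3 - <<'E'
from h import *
np.set_printoptions(precision=4,suppress=True)
for c,bx in(("top",(270,165,415,260)),("side",(230,180,375,260))):
    im=cv2.imread(f"pics/{c[0]}0.png");m=(im.min(2)>165).astype(np.uint8)
    n,l,s,ce=cv2.connectedComponentsWithStats(m)
    for i in range(1,n):
        if s[i,4]>150 and bx[0]<ce[i][0]<bx[2] and bx[1]<ce[i][1]<bx[3]: print(c,ce[i],s[i,4],ray(c,ce[i],.030)[:2])
for n,z in(("tumbler",0),("balm_jar",0),("glasses_case",0),("water_bottle",0),("mug",0)):
    print(n,[(round(q["p"],2),ray("top",q["at"],z)[:2]) for q in env.place_of("top",n)[:1]])
im=cv2.imread("pics/t0.png")[160:260,265:415];cv2.imwrite("pics/crop.png",cv2.resize(im,None,fx=4,fy=4,interpolation=cv2.INTER_CUBIC))
E
```

```text
tumbler [(0.63, array([ 0.7284, -0.0104]))]
balm_jar [(0.78, array([ 0.6759, -0.1257]))]
glasses_case [(0.85, array([0.4959, 0.0012]))]
water_bottle [(0.66, array([ 0.6079, -0.3945]))]
mug [(0.74, array([0.5247, 0.4412]))]
```

View pics/crop.png

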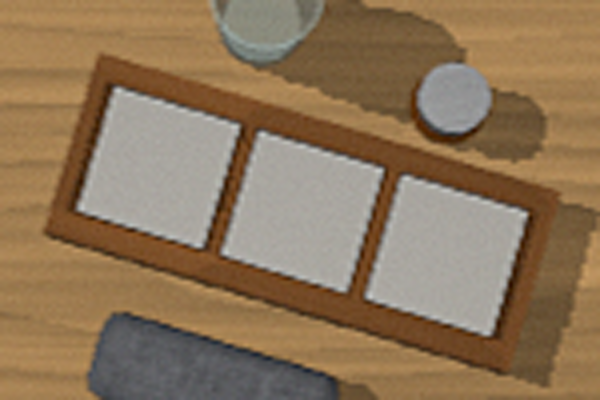

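The crop confirms three white tiles in the wooden tray at about (304.5,202), (340.5,212.5) and (376.5,223). My brightness threshold was too high, so I'll redo it.

```bash
python3 - <<'E'
from h import *
np.set_printoptions(precision=4,suppress=True)
for c,bx in(("top",(270,185,415,260)),("side",(230,180,375,260))):
    im=cv2.imread(f"pics/{c[0]}0.png").astype(int);m=((im.min(2)>130)&(im.max(2)-im.min(2)<30)).astype(np.uint8)
    n,l,s,ce=cv2.connectedComponentsWithStats(m,connectivity=4)
    for i in range(1,n):
        if s[i,4]>150 and bx[0]<ce[i][0]<bx[2] and bx[1]<ce[i][1]<bx[3]: print(c,ce[i],s[i,4],ray(c,ce[i],.030)[:2])
E
```

```text
top [304.3931 201.5916] 1048 [0.6286 0.0436]
top [340.3552 212.6095] 1050 [ 0.603  -0.0437]
top [376.2965 223.4901] 1059 [ 0.5777 -0.1308]
```

apply_moves(
  steps="0 0 -0.05 0 0 0 0; 0 0 -0.05 0 0 0 0; 0 0 0 0 0 0 0",
  newtons=30,
)

```text
time_s: 1.42
ee_pos: [0.1903, -0.6242, 0.3369]
orientation: [0.005, 0.989, 0.147, 0.001]
force: [1.2, -0.5, 0.2]
finger_gap: 0.0323
gripper_force: 0.0
```

apply_moves(
  steps="0.045 -0.038 0 0 0 0 0; 0.045 -0.038 0 0 0 0 0; 0.045 -0.038 0 0 0 0 0; 0.045 -0.038 0 0 0 0 0; 0.045 -0.038 0 0 0 0 0; 0.045 -0.038 0 0 0 0 0; 0.045 -0.038 0 0 0 0 0; 0.045 -0.038 0 0 0 0 0; 0.045 -0.038 0 0 0 0 0; 0.045 -0.038 0 0 0 0 0",
)

```text
time_s: 2.68
ee_pos: [0.5094, -0.1262, 0.3309]
orientation: [0.0, 0.989, 0.147, -0.0]
force: [0.8, -0.5, -1.5]
finger_gap: 0.0002
gripper_force: 0.0
```

apply_moves(
  steps="0.044 -0.038 0 0 0 0 0; 0.044 -0.038 0 0 0 0 0; 0.044 -0.038 0 0 0 0 0; 0.044 -0.038 0 0 0 0 0; 0 0 0.02 0 0 -9.5 0; 0 0 0.03 0 0 -9.5 0; 0 0 0.03 0 0 -9.5 0; 0 0 0.03 0 0 -9.5 0; 0 0 0.03 0 0 -9.5 0; 0 0 0.03 0 0 -9.3 0; 0 0 0 0 0 0 0; 0 0 0 0 0 0 0",
)

```text
time_s: 4.18
ee_pos: [0.6337, 0.0694, 0.1621]
orientation: [-0.0, 0.801, 0.598, 0.0]
force: [-0.0, -0.2, 0.7]
finger_gap: -0.0003
gripper_force: 0.0
```

```bash
python3 - <<'E'
from h import *
np.set_printoptions(precision=4,suppress=True)
o=env.get_obs();M=rot(o["orientation"]);print(o["ee_pos"],M,o["force"],o["joint_positions"])
shot("wrist","w1")
for n in("tile_left","tile_middle","tile_right"): print(n,[(q["at"],round(q["p"],2),ray("wrist",q["at"],.022)[:2]) for q in env.place_of("wrist",n)[:3]])
E
```

```text
[0.6337 0.0694 0.1621] [[ 0.2837  0.9589  0.0007]
 [ 0.9589 -0.2837  0.0007]
 [ 0.0008  0.0005 -1.    ]] [-0.0464 -0.2467  0.6653] [ 0.4895  0.7108 -0.9447  1.6345  0.6254  1.1256 -0.9079]
tile_left [([322.2, 257.2], 0.66, array([0.6326, 0.043 ]))]
tile_middle []
tile_right [([73.1, 387.9], 0.77, array([ 0.3657, -0.0159])), ([66.3, 167.4], 0.72, array([0.4555, 0.1745]))]
```

View pics/w1.png

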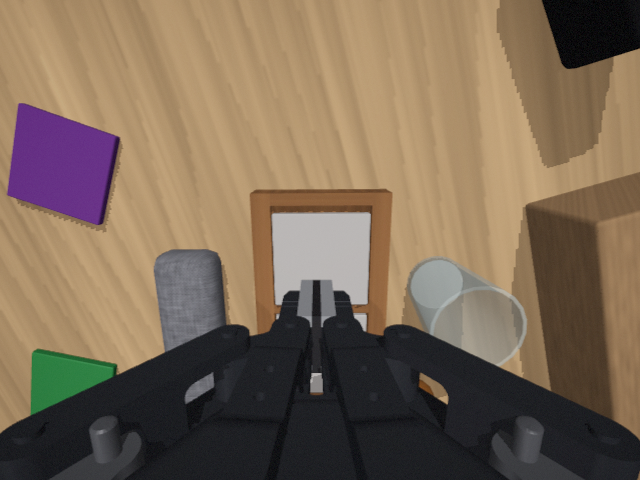

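The wrist view shows the left tile at about (320,259), squarely framed with the tool aligned, which agrees with the top-camera fix to within about 4 mm. Going down.

apply_moves(
  steps="0 0 0.04 0 0 0 0; 0 0 0.04 0 0 0 0; 0 0 0.03 0 0 0 0; 0 0 0.005 0 0 0 0; 0 0 0.002 0 0 0 0; 0 0 0 0 0 0 0; 0 0 0 0 0 0 0",
)

```text
time_s: 5.25
ee_pos: [0.6342, 0.0691, 0.0457]
orientation: [0.001, 0.8, 0.6, 0.001]
force: [-0.2, -0.3, 0.5]
finger_gap: -0.0002
gripper_force: 0.0
```

apply_moves(
  steps="0 0 0.005 0 0 0 0; 0 0 0.005 0 0 0 0; 0 0 0.001 0 0 0 0; 0 0 0 0 0 0 0",
)

```text
time_s: 5.75
ee_pos: [0.6331, 0.0691, 0.033]
orientation: [-0.0, 0.8, 0.6, -0.0]
force: [0.0, -0.1, 0.1]
finger_gap: 0.0003
gripper_force: 0.0
```

apply_moves(
  steps="0 0 0.001 0 0 0 0; 0 0 0 0 0 0 0",
)

```text
time_s: 6.0
ee_pos: [0.6335, 0.0693, 0.0325]
orientation: [0.0, 0.8, 0.6, 0.0]
force: [0.2, 0.3, 0.8]
finger_gap: -0.0002
gripper_force: 0.5
```

apply_moves(
  steps="0 0 0.001 0 0 0 0; 0 0 0 0 0 0 0",
)

```text
time_s: 6.25
ee_pos: [0.6336, 0.0696, 0.0317]
orientation: [-0.0, 0.8, 0.6, 0.001]
force: [0.6, 1.2, 2.8]
finger_gap: -0.0
gripper_force: 1.5
```

apply_moves(
  steps="0 0 0.001 0 0 0 0; 0 0 0 0 0 0 0; 0 0 0 0 0 0 0",
)

```text
time_s: 6.62
ee_pos: [0.6335, 0.0692, 0.0306]
orientation: [0.0, 0.8, 0.6, 0.0]
force: [0.2, 1.2, 4.0]
finger_gap: 0.0001
gripper_force: 2.1
```

apply_moves(
  steps="0 0 0.001 0 0 0 0; 0 0 0 0 0 0 0; 0 0 0 0 0 0 0",
)

```text
time_s: 7.0
ee_pos: [0.6335, 0.069, 0.0302]
orientation: [0.0, 0.8, 0.6, 0.0]
force: [-1.2, -0.3, 9.1]
finger_gap: -0.0001
gripper_force: 4.8
```

```bash
python3 - <<'E'
from h import *
o=env.get_obs();print(o["ee_pos"],o["force"]);shot("wrist","w2")
E
```

```text
[0.63348204 0.06904948 0.03016463] [-1.24849155 -0.28536356  9.14607045]
```

Up and over to the middle tile, at the same offset.

apply_moves(
  steps="0 0 -0.005 0 0 0 0; 0 0 -0.015 0 0 0 0; -0.045 0 0 0 0 0 0; -0.046 0 0 0 0 0 0; 0 0 0.01 0 0 0 0; 0 0 0.005 0 0 0 0; 0 0 0 0 0 0 0; 0 0 0 0 0 0 0",
)

```text
time_s: 8.05
ee_pos: [0.608, -0.0167, 0.0346]
orientation: [-0.0, 0.8, 0.601, 0.0]
force: [-0.6, 0.1, 0.3]
finger_gap: -0.0002
gripper_force: 0.0
```

apply_moves(
  steps="0 0 0.001 0 0 0 0; 0 0 0 0 0 0 0; 0 0 0 0 0 0 0",
)

```text
time_s: 8.43
ee_pos: [0.6078, -0.0182, 0.0334]
orientation: [0.0, 0.8, 0.6, 0.0]
force: [-0.5, -0.8, 0.1]
finger_gap: -0.0003
gripper_force: 0.0
```

apply_moves(
  steps="0 0 0.001 0 0 0 0; 0 0 0 0 0 0 0; 0 0 0 0 0 0 0",
)

```text
time_s: 8.8
ee_pos: [0.6077, -0.0184, 0.0323]
orientation: [-0.0, 0.8, 0.6, 0.0]
force: [-0.4, 0.1, 0.9]
finger_gap: 0.0001
gripper_force: 0.0
```

apply_moves(
  steps="0 0 0.001 0 0 0 0; 0 0 0 0 0 0 0; 0 0 0 0 0 0 0",
)

```text
time_s: 9.18
ee_pos: [0.6077, -0.0184, 0.0313]
orientation: [-0.0, 0.8, 0.6, -0.0]
force: [0.4, 0.2, -0.9]
finger_gap: -0.0002
gripper_force: 0.0
```

apply_moves(
  steps="0 0 0.001 0 0 0 0; 0 0 0 0 0 0 0; 0 0 0 0 0 0 0",
)

```text
time_s: 9.55
ee_pos: [0.6077, -0.0183, 0.0303]
orientation: [-0.0, 0.8, 0.6, -0.0]
force: [-0.4, 0.2, 0.0]
finger_gap: -0.0002
gripper_force: 0.0
```

apply_moves(
  steps="0 0 0.001 0 0 0 0; 0 0 0 0 0 0 0; 0 0 0 0 0 0 0",
)

```text
time_s: 9.93
ee_pos: [0.6078, -0.0183, 0.0302]
orientation: [0.0, 0.8, 0.6, -0.0]
force: [-3.2, 0.0, 7.5]
finger_gap: 0.0002
gripper_force: 3.4
```

The middle tile is rigid at 30.2 mm, while the left one made contact at 32.5 mm and gave, so the left tile rocks. The right tile must be pressed as well.

apply_moves(
  steps="0 0 -0.005 0 0 0 0; 0 0 -0.015 0 0 0 0; -0.045 0 0 0 0 0 0; -0.046 0 0 0 0 0 0; 0 0 0.01 0 0 0 0; 0 0 0.007 0 0 0 0; 0 0 0 0 0 0 0; 0 0 0 0 0 0 0; 0 0 0.001 0 0 0 0; 0 0 0 0 0 0 0",
)

```text
time_s: 11.18
ee_pos: [0.5823, -0.1053, 0.0314]
orientation: [0.0, 0.8, 0.6, 0.0]
force: [-0.2, -0.3, 0.7]
finger_gap: -0.0001
gripper_force: 0.0
```

apply_moves(
  steps="0 0 0.001 0 0 0 0; 0 0 0 0 0 0 0; 0 0 0 0 0 0 0",
)

```text
time_s: 11.55
ee_pos: [0.5822, -0.1058, 0.0303]
orientation: [0.0, 0.8, 0.6, -0.0]
force: [0.6, -1.0, 0.0]
finger_gap: -0.0001
gripper_force: 0.0
```

apply_moves(
  steps="0 0 0.001 0 0 0 0; 0 0 0 0 0 0 0; 0 0 0 0 0 0 0",
)

```text
time_s: 11.92
ee_pos: [0.5823, -0.1057, 0.0301]
orientation: [0.0, 0.8, 0.6, -0.0]
force: [-3.0, 0.1, 7.1]
finger_gap: -0.0001
gripper_force: 3.6
```

The right tile is rigid too, so the left tile is the one. Now to its middle: +156 mm along tool x, +3 mm along tool y.

apply_moves(
  steps="0 0 -0.005 0 0 0 0; 0 0 -0.015 0 0 0 0; 0.052 0.001 0 0 0 0 0; 0.052 0.001 0 0 0 0 0; 0.052 0.001 0 0 0 0 0; 0 0 0 0 0 0 0; 0 0 0.01 0 0 0 0; 0 0 0.005 0 0 0 0; 0 0 0 0 0 0 0; 0 0 0 0 0 0 0",
)

```text
time_s: 13.18
ee_pos: [0.6288, 0.0422, 0.0343]
orientation: [0.0, 0.801, 0.599, -0.0]
force: [-0.1, 0.5, 0.8]
finger_gap: 0.0001
gripper_force: 0.0
```

apply_moves(
  steps="0 0 0.002 0 0 0 0; 0 0 0 0 0 0 0; 0 0 0 0 0 0 0",
)

```text
time_s: 13.55
ee_pos: [0.6291, 0.0429, 0.0326]
orientation: [0.0, 0.8, 0.6, 0.0]
force: [-0.4, -1.8, 2.1]
finger_gap: 0.0003
gripper_force: 1.2
```

apply_moves(
  steps="0 0 0.001 0 0 0 0; 0 0 0.001 0 0 0 0; 0 0 0 0 0 0 0; 0 0 0 0 0 0 0",
)

```text
time_s: 14.05
ee_pos: [0.6291, 0.0429, 0.0304]
orientation: [0.0, 0.8, 0.6, 0.0]
force: [0.1, -1.9, 3.7]
finger_gap: -0.0001
gripper_force: 1.7
```

Contact at 32.6 mm, and now it is nearly home. Raise the push to about 13 N.

apply_moves(
  steps="0 0 0.001 0 0 0 0; 0 0 0.0005 0 0 0 0; 0 0 0 0 0 0 0; 0 0 0 0 0 0 0; 0 0 0 0 0 0 0",
)

```text
time_s: 14.68
ee_pos: [0.6291, 0.0429, 0.0301]
orientation: [0.001, 0.8, 0.6, -0.0]
force: [-2.3, -2.9, 11.4]
finger_gap: 0.0005
gripper_force: 6.3
```

```bash
python3 - <<'E'
from h import *
o=env.get_obs();print(o["ee_pos"],o["force"],o["time_s"])
a=shot("side","s2")[170:270,210:390];cv2.imwrite("pics/s2c.png",cv2.resize(a[:,:,::-1],None,fx=4,fy=4,interpolation=cv2.INTER_CUBIC))
E
```

```text
[0.62913359 0.04287425 0.03014436] [-2.33542986 -2.88069135 11.41323767] 14.675
```

View pics/s2c.png

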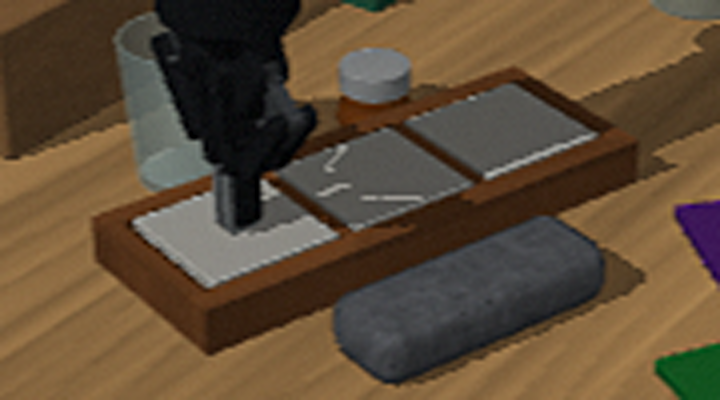

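The crop shows the fingertips on the middle of the left tile (crop pixel (238,225)), with the tile flat at 30.1 mm under 11 N and the bystanders in view where they stood. Handing in.

```bash
python3 -c "
from rig import env
print(env.finish_job())"
```

```text
the job is handed in; nothing more can be done
None
```

The left tile was the one that rocked; I handed the job in with it pressed flat (top at 30.1 mm) under about 11 N, after pressing left, middle and right in order, but the hand-in gave no verdict.

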